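Pump soap into the bowl

ROBOT

A 6-joint arm with a two-finger parallel gripper is mounted at the origin on a cart in front of the work surface, level with it; the furniture and walls round the work are solid. World frame = base frame: x ahead of the robot, y to its left, z up, the work surface at z = 0. Lengths are in m, angles in degrees, forces in N, time in s.
With the tool pointing down it reaches from about 0.375 to 0.9 m from the base axis. Payload 3.1 kg.
Tool frame: the origin (TCP) lies at the very end of the fingers, on their centre line; the grasp point (between the pads) lies bot.grip_point_offset behind it (bot.grip_point_offset is the distance from the TCP to the grasp point, in m); z points along the fingers, y is the line along which they close (so a half turn about z gives the same grasp; the last joint's range is limited). The gripper opens to 87 mm and grips with 3 to 60 N. Pads are 19 mm wide; open, the fingers measure 117 mm over their backs; the gripper's body (75 mm by 190 mm) begins 51 mm behind the grasp point.
Start: joints at [65.747, 30.224, 82.088, -0, 67.689, -10.227], TCP at [0.151, 0.606, 0.223] pointing down, gripper open.
Joint ranges: [-176.69, 176.69], [-43.24, 126.21], [12.49, 139.97], [-82, 262], [0, 151.66], [-163.58, 163.58]. Speed limits (degrees/s): [159.86, 159.86, 180, 180, 180, 180].

INTERFACE

Orientations are given as a 3x3 rotation matrix whose columns are the frame's x, y, z axes.
In Python, from rig import bot, viewer, ticket gives the robot as it stands.
- The arm moves only by the tool servo_tool, never from a script. Its argument "targets" is a list of rows, each an object with "offset": the shift along the tool's x, y, z in m, a list of three; "dr": the turn, a rotation vector about the tool's x, y, z in degrees, a list of three. In form: [{"offset": [x, y, z], "dr": [ax, ay, az]}, ...]. A call has 1 to 20 rows; each row is the pose to reach, as a shift and turn from the pose commanded when the call began, along the tool's axes at that moment; what a row does not reach only later rows make up. A row lasts 1/12 s, in which the tool goes at most 41.7 mm and 7.16 degrees, less where a joint would pass 70% of its speed; a pose out of reach is approached as far as the arm can. A call with a gripper value outside its range is refused whole. "gripper" is the gripper command: -1 is fully open, 1 is shut, values between are in proportion, set as the call begins (left out, the last holds). The fingers move at their own pace and stop on an object; the grip force is fixed at half the most. Time passes only in rows, so rows that repeat a pose let the fingers close. It gives the time, the measured TCP pose, the force, the opening and the grip force at its end, in the units of the state.
- bot.read_state(): the state, without advancing time (a new reading comes with each control period).
- viewer.capture(name): name is "scene" or "top"; returns a dict with "color" (420x560x3 uint8, red, green, blue), "camera_matrix" (3x3 intrinsics, pixels), "k1" (the pictures are not rectified: a ray, as slopes to the right and down, at radius r is drawn at 1 + k1 r^2 times it, then the intrinsics apply), "R" (3x3) and "t" (3): a world point X has camera coordinates R X + t. Camera axes: x right, y down, z forward; pixel columns grow to the right and rows downward; lengths in m; the calibration is good to about 2 mm. A picture is of the moment at which its call begins. There is no depth.
- ticket.hand_in(): hands the job in; it is judged then, once.
The state is a dict: "time_s": time; "joint_positions": joint angles; "qvel": joint speeds; "tau": joint torques, N m; "position": TCP position; "tcp_rot": TCP orientation; "force": force on the tool from outside, world axes, zero at the start; "moment": the same for the moment, N m; "opening": opening from 0.0 (shut) to 1.0 (fully open); "grasp_force": force on a finger pad.
Only numpy, scipy, OpenCV 4.12 (cv2) and the standard library are available. Lean on these libraries where they do the work, as an engineer would, in place of code of your own. Each camera call takes 0.05 s, during which the arm holds its last target. There are 200 camera calls.

TASK

Of the two identical soap pump bottles, find the one that has the small white bowl standing right in front of its spout. Press its pump head all the way down from above, then let it spring back up and move clear. Do not press the other bottle's pump, and leave the bowl where it stands.

Things in the scene. Friction and masses are not known exactly. Their poses are not given: they have to be found in the camera images.
- pump_a_pump (a joint): Travel in m of the pump head of bottle A, the bottle with the bowl before its spout: 0 = up (rest), 0.008 = fully down at its stop. It needs about 9 N to go fully down; a spring brings it back up, to within about 1 mm, when it is let go.
- pump_a_top (a point): Centre of the flat top of bottle A's black pump head, the one to press (sinks with it). Bottle: amber, 67 mm across, 177 mm high to this point, fixed to the worktop in a steel ring 84 mm across, 14 mm high. Head 21 x 20 mm; its spout, 10 mm wide, top 1 mm lower, runs along -x to 40 mm from here. z is up. A shelf overhangs the back of the worktop: approach low, from some 60 mm above the head.
- pump_b_top (a point): The same point on bottle B, which is identical but has a bar of soap instead of the bowl before its spout. It must not be pressed. Either bottle may be the left or the right one.
- bowl: White bowl, 105 mm across, 51 mm high, loose on the worktop; origin at the centre of its underside. Its centre lies about 90 mm from the pump head of bottle A, on the side to which the spout points.
Mind the look-alikes: they are no part of the job. What is shaped like the bowl but orange is not meant.

How it is judged (in metres and radians):
On the way, in this order (a step that is already met when the one before it is completed fails the run):
1. the pump head of the bottle with the bowl is pressed down (value of joint pump_a_pump above 0.006 m), for 0.1 s.
2. the pump head has sprung back up (value of joint pump_a_pump below 0.003 m), for 0.2 s.
At the end, for the whole second after the job is handed in: The pump of the bottle with the bowl has been pressed at least 6 of its 8 mm and is back up within 3 mm; the other pump is up within 2 mm, and the bowl stands at rest, upright within 10 degrees and within 20 mm of where it stood (value of joint pump_a_pump below 0.003 m and distance of pump_b_top from where it was at the start of the episode below 0.002 m and distance of bowl from where it was at the start of the episode below 0.02 m and angle between bowl's own z axis and vertical below 0.17 rad and linear speed of bowl below 0.02 m/s); the robot touches nothing.
It fails at once if the other bottle's pump is pressed (more than 3 mm) (distance of pump_b_top from where it was at the start of the episode above 0.003 m).
It fails at once if the bowl is pushed away (more than 20 mm) (distance of bowl from where it was at the start of the episode above 0.02 m).
It also fails if it takes over 29 s, if anything falls off the work surface, if the arm or the gripper's body presses on something with over 40 N, if the wrist force passes 120 N, or if a joint passes its speed limit or range.

## Working session

There is one attempt and no reset: what is moved stays moved. The work goes in short steps, Python scripts to look and compute and a tool call to move; the robot and the scene stay as the last step left them, time stands still between calls to the robot, and variables do not carry over. Pictures are saved under pics/ and viewed, at most 10 in all, crops included, and the job is handed in when it is done.

Besides the shell and the picture viewer there is one more tool, called after "Emit:" in YAML: its name, and indented under it one key for each argument. servo_tool: Moves the arm, as the interface text tells. Its arguments: {"type":"object","properties":{"targets":{"type":"array"},"gripper":{"type":"number"}},"required":["targets"]}

```bash
mkdir -p pics
cat > h.py <<'E'
import numpy as np, cv2
from rig import bot, viewer, ticket
def cap(n,f):
    c=viewer.capture(n); cv2.imwrite(f'pics/{f}.png',c['color'][:,:,::-1]); np.savez(f'pics/{f}.npz',**c); return c
def ray(c,u,v):
    K=c['camera_matrix']; d=np.array([float(c['k1']),0,0,0,0])
    p=cv2.undistortPoints(np.array([[[u,v]]],float),K,d)[0,0]
    R=c['R']; o=-R.T@c['t']; w=R.T@np.array([p[0],p[1],1]); return o,w/np.linalg.norm(w)
def onz(c,u,v,z):
    o,w=ray(c,u,v); return o+w*(z-o[2])/w[2]
def tri(rs):
    A=sum(np.eye(3)-np.outer(w,w) for o,w in rs); b=sum((np.eye(3)-np.outer(w,w))@o for o,w in rs)
    return np.linalg.solve(A,b)
E
python3 - <<'E'
from h import *
cap('scene','s0');cap('top','t0')
s=bot.read_state();print(s['time_s'],s['position'],s['tcp_rot'],bot.grip_point_offset)
E
```

```text
0.1 [0.15116598 0.60577502 0.22163879] [[-9.70175972e-01  2.42400299e-01 -8.23313018e-04]
 [ 2.42401429e-01  9.70174355e-01 -1.80786597e-03]
 [ 3.60529925e-04 -1.95352038e-03 -9.99998027e-01]] 0.0187
```

View pics/s0.png

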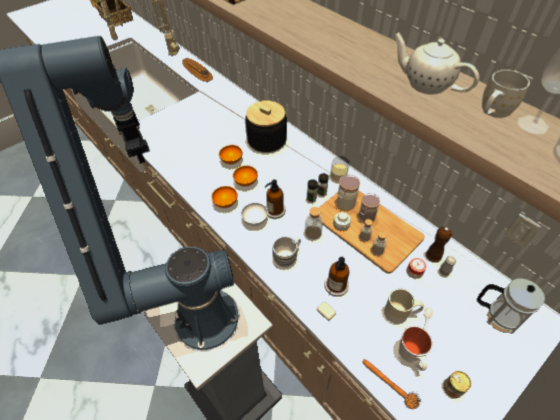

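View pics/t0.png

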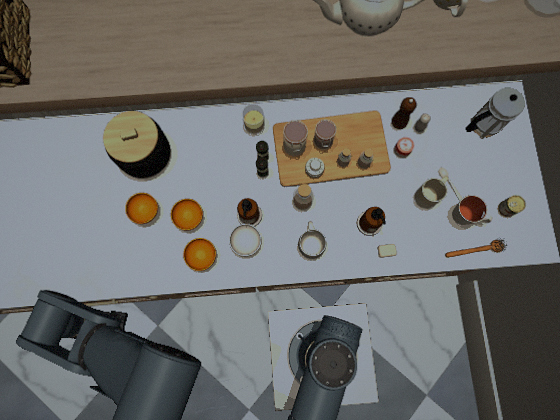

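The white bowl is at about (245,240) in the top view and (255,215) in the scene view. It sits before the left bottle, whose head is near (247,205) top and (274,185) scene. The right bottle has the soap bar. I'll zoom in on the left head.

Run:
```python
import cv2,numpy as np
a=cv2.imread('pics/s0.png')[170:230,235:295];b=cv2.imread('pics/t0.png')[190:250,215:275]
f=lambda i:cv2.resize(i,(400,400),interpolation=cv2.INTER_CUBIC)
cv2.imwrite('pics/c0.png',np.hstack([f(a),f(b)]))
```

```text
(no output)
```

View pics/c0.png

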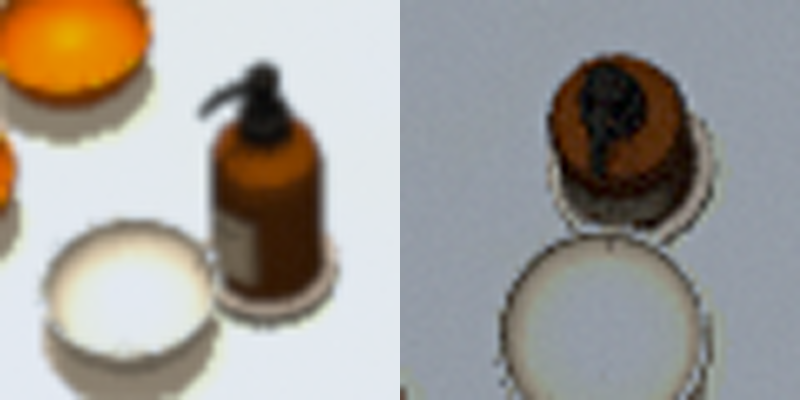

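Left half: the head top is at about crop (262,70), scene pixel (274,180.5). Right half: the head top is at about crop (203,85), top pixel (245.2,202.5), with the spout pointing down towards the bowl.

Run:
```python
from h import *
s=np.load('pics/s0.npz');t=np.load('pics/t0.npz')
print('A tri',tri([ray(s,273.9,180.2),ray(t,245.2,202.5)]),onz(s,273.9,180.2,.177),onz(t,245.2,202.5,.177))
print('bowl rim',onz(s,254.2,213.3,.051),onz(t,245,239.5,.051))
print('ring', onz(t,215+232/6.67-.4,190+170/6.67-.4,.014))
print('B',onz(t,375,213,.177))
q=bot.read_state();p=np.array(q['position']);print('cams',-t['R'].T@t['t'],-s['R'].T@s['t'])
for z in (.177,):print('px/m',onz(t,246,203,z)-onz(t,245,203,z))
```

```text
A tri [0.4661342  0.19675375 0.18076725] [0.47093699 0.19874464 0.177     ] [0.46472726 0.19806676 0.177     ]
bowl rim [0.37608073 0.20896907 0.051     ] [0.37522139 0.21373029 0.051     ]
ring [0.46281255 0.19628537 0.014     ]
B [ 0.40121806 -0.1848627   0.177     ]
cams [0.10293562 0.1183662  1.57007366] [-0.18207053 -0.5989693   1.27379721]
px/m [-0.0002425  -0.00298595  0.        ]
```

Emit:
servo_tool:
  targets:
    - {"offset": [-0.008,-0.006,-0.002],"dr": [0,0,0]}
    - {"offset": [-0.024,-0.019,-0.005],"dr": [0,0,0]}
    - {"offset": [-0.048,-0.038,-0.01],"dr": [0,0,0]}
    - {"offset": [-0.073,-0.058,-0.015],"dr": [0,0,0]}
    - {"offset": [-0.101,-0.08,-0.015],"dr": [0,0,0]}
    - {"offset": [-0.129,-0.102,-0.015],"dr": [0,0,0]}
    - {"offset": [-0.157,-0.125,-0.015],"dr": [0,0,0]}
    - {"offset": [-0.185,-0.147,-0.015],"dr": [0,0,0]}
    - {"offset": [-0.214,-0.17,-0.015],"dr": [0,0,0]}
    - {"offset": [-0.242,-0.192,-0.015],"dr": [0,0,0]}
    - {"offset": [-0.27,-0.214,-0.015],"dr": [0,0,0]}
    - {"offset": [-0.298,-0.237,-0.015],"dr": [0,0,0]}
    - {"offset": [-0.326,-0.259,-0.015],"dr": [0,0,0]}
    - {"offset": [-0.351,-0.278,-0.015],"dr": [0,0,0]}
    - {"offset": [-0.371,-0.294,-0.015],"dr": [0,0,0]}
    - {"offset": [-0.387,-0.307,-0.015],"dr": [0,0,0]}
    - {"offset": [-0.399,-0.317,-0.015],"dr": [0,0,0]}
    - {"offset": [-0.403,-0.32,-0.015],"dr": [0,0,0]}
    - {"offset": [-0.403,-0.32,-0.015],"dr": [0,0,0]}
    - {"offset": [-0.403,-0.32,-0.015],"dr": [0,0,0]}
  gripper: 1

```text
time_s: 1.77
position: [0.4642, 0.1982, 0.2374]
tcp_rot: [[-0.97, 0.243, -0.001], [0.243, 0.97, 0.0], [0.001, -0.0, -1.0]]
force: [-0.5, -0.6, 0.3]
opening: 0.003
grasp_force: 0.0
```

Run:
```python
from h import *
c=cap('scene','s1');t=cap('top','t1')
s=bot.read_state();print(s['time_s'],s['position'],s['tcp_rot'],s['opening'],s['force'])
f=lambda i:cv2.resize(i,(400,400),interpolation=cv2.INTER_CUBIC)
cv2.imwrite('pics/c1.png',np.hstack([f(c['color'][130:230,225:325]),f(t['color'][160:260,195:295])])[:,:,::-1])
```

```text
1.8667 [0.46389697 0.19885183 0.23750005] [[-9.70434590e-01  2.41362913e-01 -8.06573253e-04]
 [ 2.41362855e-01  9.70434925e-01  1.69977394e-04]
 [ 8.23753093e-04 -2.97248808e-05 -9.99999660e-01]] 0.000589899536500266 [ 0.04220064 -0.14738823 -0.87686002]
```

View pics/c1.png

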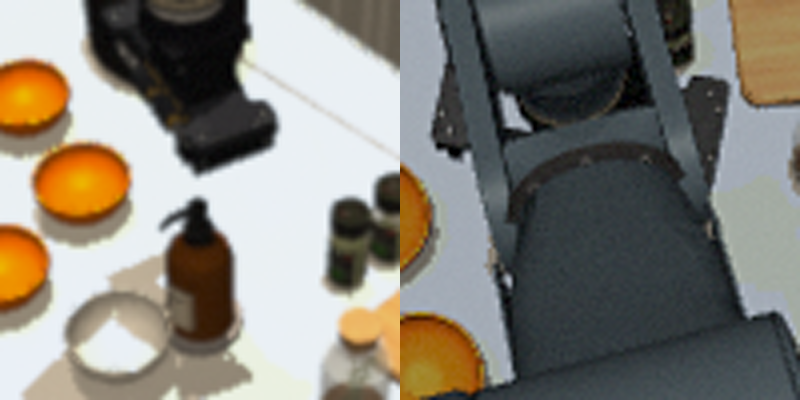

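The gripper is above bottle A, and the head shows at scene crop (199,205). I'll project the TCP into the scene view to check alignment.

Run:
```python
from h import *
c=dict(np.load('pics/s1.npz'));p=np.array(bot.read_state()['position'])
pr=lambda X:cv2.projectPoints(np.array([X],float),cv2.Rodrigues(c['R'])[0],c['t'],c['camera_matrix'],np.array([float(c['k1']),0,0,0,0]))[0][0,0]
for n,X in [('tcp',p),('tcp+70',p+[0,0,.07]),('headA',[.465,.198,.177]),('headA+1cm',[.475,.198,.177]),('y+1cm',[.465,.208,.177])]: 
    u=pr(X);print(n,u,(u-[225,130])*4)
```

```text
tcp [271.99414308 169.49638959] [187.9765723  157.98555835]
tcp+70 [271.45318856 155.07747627] [185.81275423 100.30990506]
headA [272.80846751 181.09757478] [191.23387006 204.39029911]
headA+1cm [274.86669348 179.7724343 ] [199.46677391 199.08973718]
y+1cm [271.04516132 179.62016515] [184.18064529 198.4806606 ]
```

Emit:
servo_tool:
  targets:
    - {"offset": [-0.004,-0.002,0.01],"dr": [0,0,0]}
    - {"offset": [-0.004,-0.002,0.025],"dr": [0,0,0]}
    - {"offset": [-0.004,-0.002,0.04],"dr": [0,0,0]}
    - {"offset": [-0.004,-0.002,0.05],"dr": [0,0,0]}
    - {"offset": [-0.004,-0.002,0.056],"dr": [0,0,0]}
    - {"offset": [-0.004,-0.002,0.059],"dr": [0,0,0]}
    - {"offset": [-0.004,-0.002,0.061],"dr": [0,0,0]}
    - {"offset": [-0.004,-0.002,0.063],"dr": [0,0,0]}
    - {"offset": [-0.004,-0.002,0.065],"dr": [0,0,0]}
    - {"offset": [-0.004,-0.002,0.065],"dr": [0,0,0]}
    - {"offset": [-0.004,-0.002,0.065],"dr": [0,0,0]}

```text
time_s: 2.78
position: [0.4683, 0.1955, 0.173]
tcp_rot: [[-0.97, 0.242, 0.001], [0.242, 0.97, 0.0], [-0.001, 0.0, -1.0]]
force: [-2.1, 1.1, 2.2]
opening: 0.002
grasp_force: 1.5
```

Run:
```python
from h import *
c=cap('scene','s2')
s=bot.read_state();print(s['time_s'],s['position'],s['force'],s['moment'])
cv2.imwrite('pics/c2.png',cv2.resize(c['color'][150:230,225:305],(560,560),interpolation=cv2.INTER_CUBIC)[:,:,::-1])
```

```text
2.8333 [0.46841395 0.19542963 0.17296402] [-2.51125148  0.3681475   3.07031827] [0.04681065 0.29115119 0.03616462]
```

View pics/c2.png

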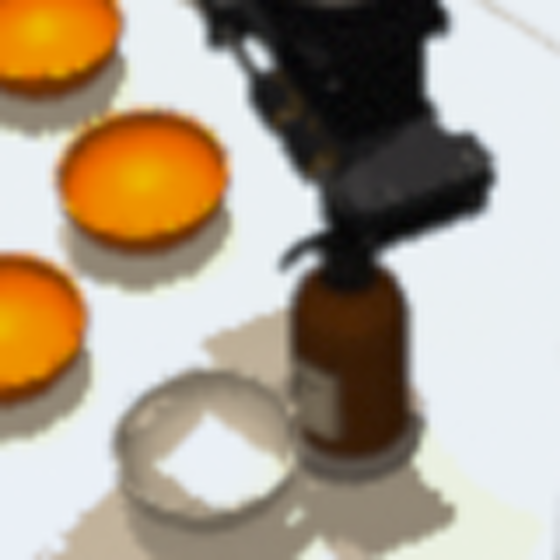

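The closed fingers are on the head, with about 3 N upward force at z = 0.173. The bowl at crop (210,445) hasn't moved. I'll press further.

Emit:
servo_tool:
  targets:
    - {"offset": [0,0,0.001],"dr": [0,0,0]}
    - {"offset": [0,0,0.002],"dr": [0,0,0]}
    - {"offset": [0,0,0.003],"dr": [0,0,0]}
    - {"offset": [0,0,0.004],"dr": [0,0,0]}
    - {"offset": [0,0,0.005],"dr": [0,0,0]}
    - {"offset": [0,0,0.005],"dr": [0,0,0]}
    - {"offset": [0,0,0.005],"dr": [0,0,0]}

```text
time_s: 3.42
position: [0.4685, 0.1954, 0.1692]
tcp_rot: [[-0.97, 0.242, 0.001], [0.242, 0.97, 0.0], [-0.001, 0.001, -1.0]]
force: [-5.7, 0.6, 12.6]
opening: 0.01
grasp_force: 6.4
```

Emit:
servo_tool:
  targets:
    - {"offset": [0,0,0.001],"dr": [0,0,0]}
    - {"offset": [0,0,0.001],"dr": [0,0,0]}
    - {"offset": [0,0,0.001],"dr": [0,0,0]}
    - {"offset": [0,0,0.001],"dr": [0,0,0]}

```text
time_s: 3.75
position: [0.4685, 0.1955, 0.169]
tcp_rot: [[-0.97, 0.242, 0.002], [0.242, 0.97, 0.0], [-0.001, 0.001, -1.0]]
force: [-6.8, -0.6, 19.0]
opening: 0.006
grasp_force: 9.5
```

The height has stopped changing and the force jumped, so the head is at its stop. Releasing upward.

Emit:
servo_tool:
  targets:
    - {"offset": [0,0,-0.004],"dr": [0,0,0]}
    - {"offset": [0,0,-0.01],"dr": [0,0,0]}
    - {"offset": [0,0,-0.02],"dr": [0,0,0]}
    - {"offset": [0,0,-0.035],"dr": [0,0,0]}
    - {"offset": [0,0,-0.05],"dr": [0,0,0]}
    - {"offset": [0,0,-0.062],"dr": [0,0,0]}
    - {"offset": [0,0,-0.068],"dr": [0,0,0]}
    - {"offset": [0,0,-0.07],"dr": [0,0,0]}
    - {"offset": [0,0,-0.07],"dr": [0,0,0]}
    - {"offset": [0,0,-0.07],"dr": [0,0,0]}
    - {"offset": [0,0,-0.07],"dr": [0,0,0]}

```text
time_s: 4.67
position: [0.4678, 0.1951, 0.2357]
tcp_rot: [[-0.97, 0.242, -0.002], [0.242, 0.97, -0.0], [0.001, -0.001, -1.0]]
force: [-0.1, 0.4, -0.4]
opening: 0.003
grasp_force: 0.0
```

Run:
```python
from h import *
c=cap('scene','s3')
s=bot.read_state();print(s['time_s'],s['position'],s['force'])
a=np.load('pics/s1.npz')['color']; f=lambda i:cv2.resize(i[170:230,235:295],(400,400),interpolation=cv2.INTER_CUBIC)
cv2.imwrite('pics/c3.png',np.hstack([f(a),f(c['color'])])[:,:,::-1])
```

```text
4.7167 [0.46780727 0.19517587 0.23570754] [-0.36724968  0.493357    1.07068241]
```

View pics/c3.png

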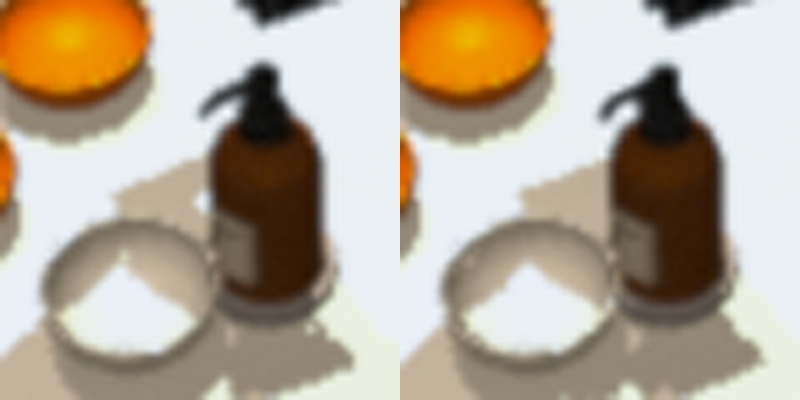

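The before and after crops match: the head is back up at (264,68) and the bowl hasn't moved. The gripper is clear of everything.

```bash
python3 -c "
from rig import ticket
print(ticket.hand_in())"
```

```text
the job is handed in; nothing more can be done
None
```

I pressed the pump of the bottle with the white bowl (the left one) down to its stop and let it spring back up. The arm then moved clear, with the bowl still in place and the other bottle untouched, and I handed the job in at about 5 s; no verdict was returned.

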